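Re-rack the press stamps in their order

ROBOT

A 6-joint arm with a two-finger parallel gripper is mounted at the origin on the work surface. World frame = base frame: x ahead of the robot, y to its left, z up, the work surface at z = 0. Lengths are in m, angles in degrees, forces in N, time in s.
With the tool pointing down it reaches from about 0.3 to 0.75 m from the base axis. Payload 8.5 kg.
Tool frame: the origin (TCP) lies midway between the tips of the shut fingers; the grasp point (between the pads) lies 19 mm behind it; z points along the fingers, y is the line along which they close (so a half turn about z gives the same grasp; the last joint's range is limited). The gripper opens to 85 mm and grips with 20 to 120 N. Pads are 22 mm wide; open, the fingers measure 114 mm over their backs; the gripper's body (76 mm by 85 mm) begins 54 mm behind the grasp point. The pads swing forward as they close: fully open they stand 13 mm farther back than shut.
Start: joints at [-83.325, 21.807, 74.336, -0, 83.858, -12.336], TCP at [0.179, -0.52, 0.21] pointing down, gripper open.
Joint ranges: [-178.18, 178.18], [-50.72, 133.34], [12.68, 142.11], [-81.47, 261.47], [9.98, 163.14], [-165.26, 165.26]. Speed limits (degrees/s): [136.94, 136.94, 180, 180, 180, 180].

INTERFACE

Orientations are given as a 3x3 rotation matrix whose columns are the frame's x, y, z axes.
In Python, from rig import monitor, optics, close_job, models gives the robot as it stands.
- The arm moves only by the tool step_arm, never from a script. Its arguments are lists of equal length, an entry for each row: "fingers": the closure, from -1 (fully open) to 1 (shut); "travel": the shift along the tool's x, y, z scaled (see below), a list of three; "twist": the turn about the tool's z scaled (see below). In form: {"fingers": [fingers, ...], "travel": [[tx, ty, tz], ...], "twist": [twist, ...]}. A call has 1 to 10 rows; each row shifts and turns the commanded pose from where the row before left it, along the tool's axes as they then stand; what a row does not reach is not made up. The controller multiplies each number of a shift by 100 mm and each number of a turn by pi rad. A row lasts 1/8 s, in which the tool goes at most 62.5 mm and 10.7 degrees, less where a joint would pass 70% of its speed; a pose out of reach is approached as far as the arm can. A call with a number of a shift or a turn outside -1 to 1 is refused whole. A call with a gripper value outside its range is refused whole. The fingers move at their own pace and stop on an object; "force" is the grip in N (left out, the last holds). Time passes only in rows, so rows that do not move let the fingers close. It gives the time, the measured TCP pose, the force, the opening and the grip force at its end, in the units of the state.
- monitor.observe(): the state, without advancing time (a new reading comes with each control period).
- optics.get_image(name): name is "scene" or "top" or "wrist"; returns (picture, depth): 400x640x3 uint8, blue, green, red; 400x640 float32, m along the optical axis (not along the pixel's ray), 0 where there is no reading.
- optics.get_calibration(name): a dict with "vertical_fov" (degrees; the focal length in pixels is half the picture's height over the tangent of half this angle, whatever the lens; pixels are square), "cx", "cy" (the principal point, pixels), "world_from_camera" (4x4, takes a point from camera to world coordinates). Camera axes: x right, y up, looking along -z (the intrinsics and any distortion apply to the point x, -y, -z); pixel columns grow to the right and rows downward; lengths in m; the calibration is good to about 2 mm. A picture is of the moment at which its call begins: read the wrist's pose just before it. get_calibration takes no time and is no camera call; for the wrist camera it gives the pose at the moment of the call.
- close_job(): hands the job in; it is judged then, once.
Trained networks look in the newest picture that a camera, given by its name, has taken for a name from the list of things; names that differ only in an ending like _2 or _b are one class to them, and where a whole thing is asked for, a point or a joint stands for the part that bears it (a point fixed in the world has none). Each returns a list of dicts, best first, with "confidence" (0 to 1); they miss things now and then, are a little off and sometimes report something else, mostly with a low value. They report only what shows in the picture. A call takes as long as a camera call. They do not tell look-alikes from the thing itself.
- models.trace(camera, query): "mask" (400x640 bool, what is visible of it) and "point" ([column, row] in pixels, amid what is visible of it).
- models.landmark_of(camera, query): "point" ([column, row] in pixels: a listed point, or the origin of a listed thing).
The state is a dict: "time_s": time; "q": joint angles; "qvel": joint speeds; "joint_efforts": joint torques, N m; "position": TCP position; "tool_rot": TCP orientation; "ft_force": force on the tool from outside, world axes, zero at the start; "wrist_torque": the same for the moment, N m; "grip_width": finger opening in m; "gripper_force": force on a finger pad.
Only numpy, scipy, OpenCV 4.12 (cv2) and the standard library are available. Lean on these libraries where they do the work, as an engineer would, in place of code of your own. Each camera call takes 0.05 s, during which the arm holds its last target. There are 200 camera calls.

TASK

The four press stamps in the blue wash rack are clean: put them into the four white boxes in the sheet pan, one stamp to a box, in the same order from left to right as they stand in the rack, each upright in the middle of its box and set down rather than dropped. The oblong stamp is caught under the rack's hold-down bars and must be turned a quarter turn before it comes up through the gap; lay its foot the long way of its box. Leave the little jar standing where it is.

Things in the scene. Friction and masses are not known exactly. Their poses are not given: they have to be found in the camera images.
- stamp_disc_large: Steel press stamp: round foot 44 mm in diameter, 10 mm thick; grey square grip post 18 x 18 mm in the middle (sides along x, y), 10 to 70 mm above the underside; about 150 g. Origin: centre of underside, z up. Starts anywhere in the rack row, axes parallel to the rack's.
- stamp_disc_small: Steel press stamp: round foot 32 mm in diameter, 10 mm thick; grey square grip post 18 x 18 mm in the middle (sides along x, y), 10 to 70 mm above the underside; about 90 g. Origin: centre of underside, z up. Starts anywhere in the rack row, axes parallel to the rack's.
- stamp_square: Steel press stamp: square foot 38 x 38 mm, 10 mm thick; grey square grip post 18 x 18 mm in the middle (sides along x, y), 10 to 70 mm above the underside; about 140 g. Origin: centre of underside, z up. Starts anywhere in the rack row, axes parallel to the rack's.
- stamp_oblong: Steel press stamp: oblong foot 80 mm (its x) by 26 mm (its y), 10 mm thick; grey square grip post 18 x 18 mm in the middle (sides along x, y), 10 to 70 mm above the underside; about 190 g. Origin: centre of underside, z up. Starts anywhere in the rack row, axes parallel to the rack's. Both ends start under the bars: lifts out once turned 90 deg about z (room to turn in place).
- box_disc_large: Goal of stamp_disc_large: the open white box with the same left-to-right rank among the boxes as stamp_disc_large starts with among the stamps. All boxes alike: outside 97 (x) by 59 mm (y), 14 mm high, walls and floor 2.5 mm. Fixed in a sheet pan with an 11 mm rim. Origin: centre of underside, 3 mm above the table; x, the long way, parallel to the rack's x.
- box_disc_small: Goal of stamp_disc_small: the open white box with the same left-to-right rank among the boxes as stamp_disc_small starts with among the stamps. All boxes alike: outside 97 (x) by 59 mm (y), 14 mm high, walls and floor 2.5 mm. Fixed in a sheet pan with an 11 mm rim. Origin: centre of underside, 3 mm above the table; x, the long way, parallel to the rack's x.
- box_square: Goal of stamp_square: the open white box with the same left-to-right rank among the boxes as stamp_square starts with among the stamps. All boxes alike: outside 97 (x) by 59 mm (y), 14 mm high, walls and floor 2.5 mm. Fixed in a sheet pan with an 11 mm rim. Origin: centre of underside, 3 mm above the table; x, the long way, parallel to the rack's x.
- box_oblong: Goal of stamp_oblong: the open white box with the same left-to-right rank among the boxes as stamp_oblong starts with among the stamps. All boxes alike: outside 97 (x) by 59 mm (y), 14 mm high, walls and floor 2.5 mm. Fixed in a sheet pan with an 11 mm rim. Origin: centre of underside, 3 mm above the table; x, the long way, parallel to the rack's x.
- wash_rack: Fixed blue wash rack, stamps in a row along its y (left), 90 mm apart. Floor 100 mm wide (x), y -202 to +258 mm, top 30 mm above the table; end walls 60 mm high. Two 8 mm steel bars along y at x = -31 and +31 mm, centred 50 mm above the table: gap between them 54 mm, 16 mm free under them. Origin: on the table under the row's middle. The nozzles at the left ends of rack and pan stay.
- jar: Small amber glass jar with a steel lid, 38 mm in diameter, 62 mm high, loose, standing on the table between rack and pan. Origin: centre of the underside. To be left standing where it is.
Not all that is in view belongs to the job. What is shaped like the stamp_disc_large but turquoise or yellow is not meant.

How it is judged (in metres and radians):
At the end, for the whole second after the job is handed in: Each stamp stands upright (within 0.1 rad) on the floor of the box of the same place in the row, its centre within 15 mm of the box's centre, the oblong foot within 0.3 rad of the box's long direction; all released and at rest (horizontal distance between stamp_disc_large and box_disc_large below 0.015 m and z of stamp_disc_large in the frame of box_disc_large below 0.007 m and angle between each of stamp_disc_large, stamp_disc_small, stamp_square, stamp_oblong's own z axis and vertical below 0.1 rad and linear speed of each of stamp_disc_large, stamp_disc_small, stamp_square, stamp_oblong below 0.02 m/s and contact force between each of stamp_disc_large, stamp_disc_small, stamp_square, stamp_oblong and the fingers below 0.05 N and horizontal distance between stamp_disc_small and box_disc_small below 0.015 m and z of stamp_disc_small in the frame of box_disc_small below 0.007 m and horizontal distance between stamp_square and box_square below 0.015 m and z of stamp_square in the frame of box_square below 0.007 m and horizontal distance between stamp_oblong and box_oblong below 0.015 m and z of stamp_oblong in the frame of box_oblong below 0.007 m and angle between the x axis of stamp_oblong and the x axis of box_oblong, either way round below 0.3 rad); the robot touches nothing.
It fails at once if stamp_disc_large is let go in the air more than 30 mm above its box (horizontal distance between stamp_disc_large and box_disc_large below 0.04 m and z of stamp_disc_large in the frame of box_disc_large above 0.033 m and contact force between stamp_disc_large and anything else below 0.02 N).
It fails at once if stamp_disc_small is let go in the air more than 30 mm above its box (horizontal distance between stamp_disc_small and box_disc_small below 0.04 m and z of stamp_disc_small in the frame of box_disc_small above 0.033 m and contact force between stamp_disc_small and anything else below 0.02 N).
It fails at once if stamp_square is let go in the air more than 30 mm above its box (horizontal distance between stamp_square and box_square below 0.04 m and z of stamp_square in the frame of box_square above 0.033 m and contact force between stamp_square and anything else below 0.02 N).
It fails at once if stamp_oblong is let go in the air more than 30 mm above its box (horizontal distance between stamp_oblong and box_oblong below 0.04 m and z of stamp_oblong in the frame of box_oblong above 0.033 m and contact force between stamp_oblong and anything else below 0.02 N).
It fails at once if the jar is shoved more than 20 mm or knocked over (distance of jar from where it was at the start of the episode above 0.02 m or angle between jar's own z axis and vertical above 0.4 rad).
It also fails if it takes over 99 s, if anything falls off the work surface, if the arm or the gripper's body presses on something with over 40 N, if the wrist force passes 120 N, or if a joint passes its speed limit or range.

## Working session

There is one attempt and no reset: what is moved stays moved. The work goes in short steps, Python scripts to look and compute and a tool call to move; the robot and the scene stay as the last step left them, time stands still between calls to the robot, and variables do not carry over. Pictures are saved under pics/ and viewed, at most 14 in all, crops included, and the job is handed in when it is done.

Besides the shell and the picture viewer there is one more tool, called after "Call:" as a command line: name --pt "numbers of a row" for each row, then --argument value for the rest. step_arm: Moves the arm, as the interface text tells. Its arguments: {"type":"object","properties":{"fingers":{"type":"array","items":{"type":"number"}},"travel":{"type":"array","items":{"type":"array","items":{"type":"number"}}},"twist":{"type":"array","items":{"type":"number"}},"force":{"type":"number"}},"required":["fingers","travel","twist"]}

```bash
mkdir -p pics; cat > h.py <<'E'
import numpy as np, cv2
from rig import monitor, optics, models
def world(cam,px,d,cal=None):
    c=cal or optics.get_calibration(cam); f=200/np.tan(np.radians(c["vertical_fov"])/2)
    px=np.atleast_2d(px); d=np.atleast_1d(d)
    p=np.c_[(px[:,0]-c["cx"])/f*d,-(px[:,1]-c["cy"])/f*d,-d,np.ones(len(d))]
    return (p@np.array(c["world_from_camera"]).T)[:,:3]
def ray_z(cam,px,z):
    a=world(cam,px,1.0)[0]; o=np.array(optics.get_calibration(cam)["world_from_camera"])[:3,3]
    return o+(a-o)*(z-o[2])/(a[2]-o[2])
E
python3 - <<'E'
from h import *
for n in("scene","top"):
    im,d=optics.get_image(n); cv2.imwrite(f"pics/{n}0.png",im); np.save(f"{n}0.npy",d)
    print(n,optics.get_calibration(n))
    for q in["stamp_disc_large","stamp_disc_small","stamp_square","stamp_oblong","box_square","wash_rack","jar"]:
        for r in models.trace(n,q)[:4]:
            m=r["mask"]&(d>0); v,u=np.nonzero(m)
            w=world(n,np.c_[u,v],d[m]); print(q,round(r["confidence"],2),np.round(r["point"]),np.round(np.percentile(w,[3,50,97],axis=0),3).tolist())
print(monitor.observe())
E
```

```text
scene {'vertical_fov': 56.50022621267825, 'cx': 320.3644992724388, 'cy': 194.09780264669985, 'world_from_camera': array([[-0.61329583, -0.53885763,  0.57749517,  1.03890828],
       [ 0.78978332, -0.40863708,  0.45744731,  0.49118616],
       [-0.01051303,  0.73664658,  0.67619619,  0.61908881],
       [ 0.        ,  0.        ,  0.        ,  1.        ]])}
stamp_disc_large 0.88 [452. 287.] [[0.566, 0.418, 0.0], [0.589, 0.437, 0.016], [0.603, 0.455, 0.071]]
stamp_disc_large 0.83 [332. 241.] [[0.626, 0.181, 0.032], [0.648, 0.203, 0.054], [0.658, 0.217, 0.101]]
stamp_disc_large 0.78 [391. 311.] [[0.663, 0.358, 0.001], [0.698, 0.378, 0.015], [0.712, 0.394, 0.071]]
stamp_disc_large 0.64 [440. 230.] [[0.447, 0.341, 0.003], [0.465, 0.36, 0.019], [0.478, 0.376, 0.071]]
stamp_disc_small 0.73 [262. 198.] [[0.646, 0.013, 0.037], [0.66, 0.027, 0.065], [0.667, 0.034, 0.1]]
stamp_square 0.7 [296. 215.] [[0.616, 0.061, 0.029], [0.654, 0.112, 0.053], [0.665, 0.124, 0.1]]
stamp_oblong 0.97 [230. 184.] [[0.627, -0.099, 0.031], [0.666, -0.066, 0.046], [0.701, -0.059, 0.1]]
box_square 0.93 [337. 187.] 
[... 1806 characters left out ...]
7066e+01, -1.23380890e+01]), 'qvel': array([-0.10656108,  0.08199305,  0.02126241, -0.05604772, -0.05417799,
        0.03624149]), 'joint_efforts': array([ 4.99050439e-04, -4.48296261e+01, -2.31452984e+01, -2.31410131e-04,
        4.97275942e-04, -2.52161198e-05]), 'position': array([ 0.17917341, -0.51998339,  0.20983069]), 'tool_rot': array([[ 9.45439587e-01,  3.25797462e-01,  3.09196440e-05],
       [ 3.25797463e-01, -9.45439587e-01, -1.36960794e-05],
       [ 2.47705075e-05,  2.30223572e-05, -9.99999999e-01]]), 'ft_force': array([-0.10283222,  0.38970917, -0.13630918]), 'wrist_torque': array([-0.00081909,  0.01284654,  0.00456502]), 'gripper_force': 0.0, 'grip_width': 0.08546292281216578}
```

View pics/scene0.png

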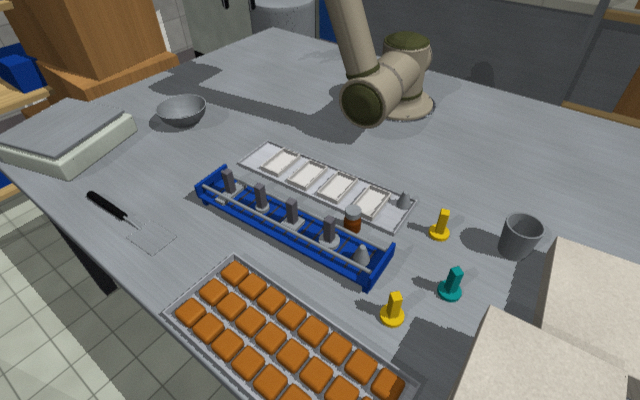

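View pics/top0.png

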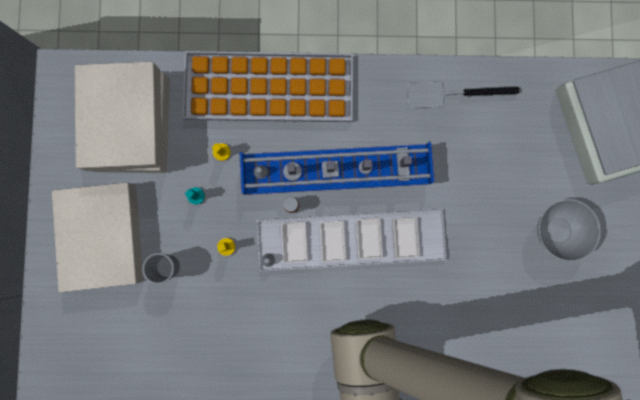

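The pictures show, from left to right in the rack (top view):

- Nozzle at (262,172). It stays.
- Large disc at (292,170)
- Square at (331,167)
- Small disc at (366,164)
- Oblong at (404,163)

The look-alikes are two yellow stamps at (221,151) and (227,246), and a turquoise one at (195,195). All three stand outside the rack and are rejected. The jar is at (291,205). The boxes are at (298,240), (334,240), (371,239) and (407,237).

```bash
python3 - <<'E'
from h import *
V,U=np.mgrid[0:400,0:640]
for n in("top","scene"):
    d=np.load(f"{n}0.npy"); im=cv2.imread(f"pics/{n}0.png")
    W=world(n,np.c_[U.ravel(),V.ravel()],d.ravel()).reshape(400,640,3); x,y,z=W[...,0],W[...,1],W[...,2]
    m=(d>0)&(z>.092)&(z<.112)&(x>.6)&(x<.72)&(y>-.15)&(y<.33)
    k,l,s,c=cv2.connectedComponentsWithStats(m.astype(np.uint8))
    P=[]
    for i in range(1,k):
        if s[i,4]>10:
            w=W[l==i]; P.append((w.min(0)+w.max(0))/2); print(n,"post",s[i,4],np.round(c[i]),np.round(w.mean(0),4),np.round(P[-1],4))
    m=((im.min(2)>195)&(d>0)&(z<.03)&(x>.4)&(x<.55)&(y>-.15)&(y<.3)).astype(np.uint8)
    k,l,s,c=cv2.connectedComponentsWithStats(m)
    for i in range(1,k):
        if s[i,4]>100:
            w=W[l==i]; r=cv2.minAreaRect((w[:,:2]*1000).astype(np.float32)); print(n,"box",s[i,4],np.round(c[i]),np.round(w.mean(0),4),np.round(r[0],1),np.round(r[1],1),round(r[2],1))
    # bars
    m=(d>0)&(z>.046)&(z<.062)&(x>.6)&(x<.72)&(y>-.12)&(y<.28)&(im.min(2)>110)
    w=W[m]; mid=np.median(w[:,0])
    for g in (w[w[:,0]>mid],w[w[:,0]<mid]): print("bar",len(g),np.polyfit(g[:,1],g[:,0],1),g[:,2].mean())
im=cv2.imread("pics/top0.png")[125:285,180:460]; cv2.imwrite("pics/c1.png",cv2.resize(im,None,fx=2.8,fy=2.8,interpolation=cv2.INTER_CUBIC))
E
```

```text
top post 63 [407. 160.] [ 0.6639 -0.071   0.0994] [ 0.6639 -0.0712  0.0989]
top post 63 [367. 163.] [0.6554 0.0202 0.0993] [0.6555 0.0205 0.0986]
top post 62 [330. 165.] [0.6498 0.1051 0.0988] [0.65   0.1049 0.0982]
top post 62 [290. 167.] [0.6424 0.1971 0.0997] [0.6423 0.1971 0.0991]
bar 245 [-0.06963488  0.68734048] 0.05324717256823113
bar 245 [-0.06585822  0.62530081] 0.053116545537937154
scene post 67 [227. 173.] [ 0.6643 -0.07    0.0983] [ 0.6632 -0.0716  0.0973]
scene post 72 [259. 187.] [0.6558 0.0215 0.0983] [0.6541 0.0199 0.097 ]
scene post 79 [291. 203.] [0.6501 0.1069 0.0983] [0.6497 0.1048 0.097 ]
scene post 93 [329. 221.] [0.6436 0.1981 0.0984] [0.6421 0.1973 0.0973]
scene box 278 [280. 162.] [ 0.4795 -0.0882  0.0057] [478.6 -88.7] [79.1 45.3] 4.6
scene box 308 [307. 175.] [0.4772 0.0018 0.0058] [476.1   2.2] [80.  43.1] 4.6
scene box 341 [336. 187.] [0.4686 0.091  0.0057] [467.6  91.7] [81.7 42.4] 6.3
scene box 344 [370. 201.] [0.4622 0.1852 0.0057] [465.1 185.3] [81.  41.2] 3.8
bar 301 [-0.06622146  0.6867643 ] 0.053656627488265926
bar 301 [0.05206266 0.62279963] 0.05365950710541365
```

View pics/c1.png

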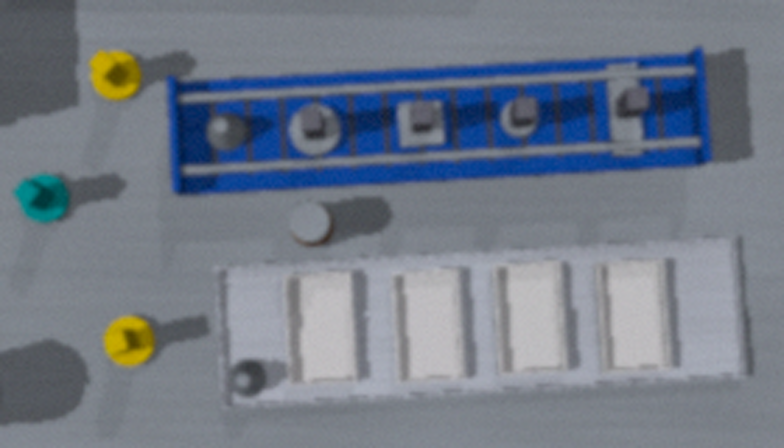

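The crop shows large disc, square, small disc and oblong grey stamps from left to right, with the boxes in one row below. The chosen stamps are confirmed. Next I refine the box centres.

```bash
python3 - <<'E'
from h import *
V,U=np.mgrid[0:400,0:640]
im,d=optics.get_image("top"); im2,d2=optics.get_image("scene")
for q in["box_disc_large","box_square","box_disc_small","box_oblong"]:
  for n,dd in(("top",d),("scene",d2)):
    print(q,n,[(round(r["confidence"],2),np.round(r["point"]),np.round(ray_z(n,r["point"],.003)[:2],4)) for r in models.landmark_of(n,q)[:4]])
    for r in models.trace(n,q)[:3]:
        m=r["mask"]&(dd>0); v,u=np.nonzero(m); w=world(n,np.c_[u,v],dd[m]); R=cv2.minAreaRect((w[w[:,2]<.03][:,:2]*1000).astype(np.float32)); print("  ",round(r["confidence"],2),np.round(R[0],1),np.round(R[1],1),round(R[2],1))
for n,q in(("top","wash_rack"),("scene","wash_rack")):print(q,[(np.round(ray_z(n,r["point"],.0)[:2],4)) for r in models.landmark_of(n,q)[:1]])
W=world("top",np.c_[U.ravel(),V.ravel()],d.ravel()).reshape(400,640,3)
m=(im[...,2]>150)&(abs(im[...,0].astype(int)-im[...,2])<22)&(W[...,0]>.4)&(W[...,0]<.55)&(W[...,1]<.24)&(W[...,1]>-.15)&(im.min(2)>165)
k,l,s,c=cv2.connectedComponentsWithStats(m.astype(np.uint8))
for i in range(1,k):
    if s[i,4]>100: R=cv2.minAreaRect((W[l==i][:,:2]*1000).astype(np.float32)); print(s[i],np.round(R[0],1),np.round(R[1],1),R[2])
E
```

```text
box_disc_large top [(0.9, array([294., 242.]), array([0.4707, 0.1913]))]
   0.8 [471.7 190.4] [97.1 60.7] 3.6
   0.37 [657.3  93.6] [41.9  8. ] 36.6
   0.3 [482.6   8.1] [96.7 59.3] 4.0
box_disc_large scene [(0.76, array([374., 206.]), array([0.4682, 0.1997]))]
   0.89 [462.8 186.4] [116.1  69.4] 3.2
box_square top [(0.57, array([333., 238.]), array([0.4817, 0.0954]))]
   0.91 [474.7  97.6] [97.2 59. ] 4.1
box_square scene [(0.83, array([337., 190.]), array([0.4751, 0.098 ]))]
   0.75 [467.5  96.7] [111.5  61.8] 4.5
box_disc_small top [(0.97, array([371., 239.]), array([0.4789, 0.    ]))]
   0.55 [482.8   8.1] [96.2 58.8] 3.4
box_disc_small scene [(0.75, array([373., 206.]), array([0.4706, 0.1981])), (0.55, array([304., 176.]), array([ 0.4829, -0.0028]))]
   0.83 [474.3   7.5] [114.1  61.1] 3.9
box_oblong top [(0.93, array([404., 238.]), array([ 0.4844, -0.0824]))]
   0.7 [484.9 -83.7] [96.5 62.9] 3.5
box_oblong scene [(0.68, array([280., 162.]), array([ 0.4794, -0.0906]))]
   0.77 [483.5 -89. ] [102.7  74.2] 4.5
wash_rack [array([0.6488, 0.0666])]
wash_rack [array([0.6545, 0.0621])]
[356 219  25  40 641] [479.7  57.3] [ 96.4 155.4] 1.7592240571975708
[397 219  21  39 630] [482.7  11.8] [ 94.  246.5] 0.37092211842536926
[325 220  20  42 708] [474.6 101.9] [101.9  65.3] 3.7944934368133545
[287 223  20  40 660] [469.9 171.4] [95.6 73. ] 0.6556196808815002
```

Call:
step_arm --fingers '[-1,-1,-1,-1,-1,-1,-1,-1,-1,-1]' --pt "0 0 0" --pt "0 0 0" --pt "0.42 -0.34 0" --pt "0.42 -0.34 0" --pt "0.42 -0.34 0" --pt "0.42 -0.34 0" --pt "0.42 -0.34 0" --pt "0.42 -0.34 0" --pt "0.42 -0.34 0" --pt "0.42 -0.34 0" --twist '[0.042,0.042,0,0,0,0,0,0,0,0]' --force 40

```text
time_s: 3.05
position: [0.4971, -0.2245, 0.2099]
tool_rot: [[0.998, 0.068, 0.0], [0.068, -0.998, -0.0], [0.0, 0.0, -1.0]]
ft_force: [-0.4, -0.8, 0.7]
grip_width: 0.0854
gripper_force: 0.0
```

```bash
cat >> h.py <<'E'
def go(x,y,z,yaw=3.8):
    s=monitor.observe(); R=np.array(s["tool_rot"]); 
    cy=np.degrees(np.arctan2(R[1,0],R[0,0])); 
    print("t",round(s["time_s"],2),"pos",np.round(s["position"],4),"yaw",round(cy,2),"q6",round(s["q"][5],1),"w",round(s["grip_width"],4),"g",round(s["gripper_force"],1),"F",np.round(s["ft_force"],1))
    print("travel",np.round(R.T@(np.array([x,y,z])-s["position"])*10,3),"twist",round((cy-yaw)/180,4))
E
python3 -c "
from h import *
go(.6638,-.0713,.21)"
```

```text
t 3.05 pos [ 0.4971 -0.2245  0.2099] yaw 3.89 q6 49.4 w 0.0854 g 0.0 F [-0.4 -0.8  0.7]
travel [ 1.767e+00 -1.415e+00 -1.000e-03] twist 0.0005
```

Call:
step_arm --fingers '[-1,-1,-1,-1,-1]' --pt "0.44 -0.35 0" --pt "0.44 -0.35 0" --pt "0.44 -0.35 0" --pt "0.44 -0.36 0" --pt "0 0 0" --twist '[0,0,0,0,0]'

```text
time_s: 3.68
position: [0.6636, -0.0702, 0.2086]
tool_rot: [[0.997, 0.072, -0.001], [0.072, -0.997, 0.001], [-0.001, -0.001, -1.0]]
ft_force: [0.3, 0.0, 0.3]
grip_width: 0.0852
gripper_force: 0.0
```

```bash
python3 -c "
from h import *
go(.6638,-.0713,.21)
c=optics.get_calibration('wrist');im,d=optics.get_image('wrist');cv2.imwrite('pics/w1.png',im)
print(c)
V,U=np.mgrid[0:400,0:640]
W=world('wrist',np.c_[U.ravel(),V.ravel()],d.ravel(),c).reshape(400,640,3);z=W[...,2]
m=(d>0)&(z>.09)&(z<.108)
k,l,s,cc=cv2.connectedComponentsWithStats(m.astype(np.uint8))
for i in range(1,k):
    if s[i,4]>60:
        w=W[l==i]; R=cv2.minAreaRect((w[:,:2]*1000).astype(np.float32)); print(s[i],np.round(R[0],1),np.round(R[1],1),R[2],w[:,2].mean())
"
```

```text
t 3.67 pos [ 0.6636 -0.0702  0.2086] yaw 4.13 q6 69.7 w 0.0852 g 0.0 F [0.3 0.  0.3]
travel [ 0.001  0.011 -0.014] twist 0.0019
{'vertical_fov': 71.62545420662074, 'cx': 318.47505305059593, 'cy': 200.8409151905196, 'world_from_camera': array([[ 0.07076116,  0.95986262,  0.2713975 ,  0.73270833],
       [-0.99749164,  0.06858533,  0.01750631, -0.06591256],
       [-0.00181023, -0.27195551,  0.96230812,  0.37241864],
       [ 0.        ,  0.        ,  0.        ,  1.        ]])}
[ 47 183  28  19 449] [644.7 194.7] [18.1 19. ] 2.598126173019409 0.09794515585520645
[138 183  25  19 395] [651.5 103.4] [17.3 19.1] 3.5975029468536377 0.0982519002034117
[314 182  18  19 325] [665.3 -74.3] [18.6 17.4] 4.341728210449219 0.09893863666592094
[223 184  21  19 359] [656.8  17.7] [18.4 18.1] 2.1563658714294434 0.09858687097876193
```

View pics/w1.png

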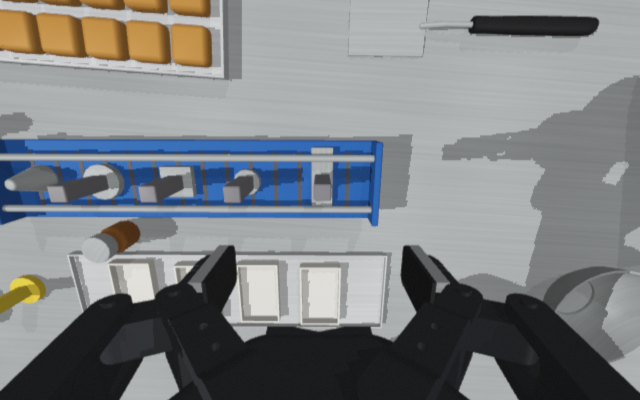

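The wrist view shows the oblong's foot at (322,175) under both bars. Its post agrees with the top camera within 3 mm. I'll descend on the mean of the two.

Call:
step_arm --fingers '[-0.5,-0.5,-0.5,-0.5,-0.5,-0.5,1,1,1,1]' --pt "0.01 0.028 0.35" --pt "0 0 0.4" --pt "0 0 0.4" --pt "0 0 0.2" --pt "0 0 0.07" --pt "0 0 0" --pt "0 0 0" --pt "0 0 0" --pt "0 0 0" --pt "0 0 0" --twist '[0,0,0,0,0,0,0,0,0,0]' --force 50

```text
time_s: 4.97
position: [0.6634, -0.0757, 0.0687]
tool_rot: [[0.998, 0.068, 0.001], [0.068, -0.998, -0.0], [0.001, 0.0, -1.0]]
ft_force: [-0.5, 1.3, 5.6]
grip_width: 0.0165
gripper_force: 49.6
```

```bash
python3 -c "
from h import *
go(.6645,-.073,.068)"
```

```text
t 4.97 pos [ 0.6634 -0.0757  0.0687] yaw 3.9 q6 69.4 w 0.0165 g 49.6 F [-0.5  1.3  5.6]
travel [ 0.013 -0.026  0.007] twist 0.0006
```

Call:
step_arm --fingers '[1,1,1,1,1,1,1,1,1,1]' --pt "0 0 -0.03" --pt "0 0 0" --pt "0 0 0" --pt "0 0 0" --pt "0 0 0" --pt "0 0 0" --pt "0 0 0" --pt "0 0 0" --pt "0 0 0" --pt "0 0 0" --twist '[0,-0.055,-0.055,-0.055,-0.055,-0.055,-0.055,-0.055,-0.055,-0.055]'

```text
time_s: 6.22
position: [0.6629, -0.076, 0.0703]
tool_rot: [[-0.058, 0.998, -0.001], [0.998, 0.058, 0.0], [0.0, -0.001, -1.0]]
ft_force: [-0.5, 0.1, -2.3]
grip_width: 0.0166
gripper_force: 48.8
```

Call:
step_arm --fingers '[1,1]' --pt "0 0 0" --pt "0 0 0" --twist '[-0.005,0]'

```text
time_s: 6.48
position: [0.663, -0.076, 0.0706]
tool_rot: [[-0.065, 0.998, -0.0], [0.998, 0.065, 0.0], [0.0, -0.0, -1.0]]
ft_force: [-0.2, 0.0, -1.8]
grip_width: 0.016
gripper_force: 48.8
```

```bash
python3 -c "
from h import *
go(.6645,-.073,.2,93.8)
c=optics.get_calibration('wrist');im,d=optics.get_image('wrist');cv2.imwrite('pics/w2.png',im)"
```

```text
t 6.47 pos [ 0.663  -0.076   0.0706] yaw 93.72 q6 -20.4 w 0.016 g 48.8 F [-0.2  0.  -1.8]
travel [ 0.029  0.016 -1.294] twist -0.0005
```

View pics/w2.png

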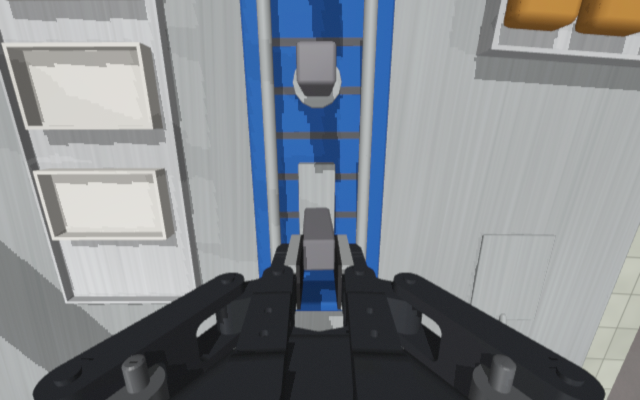

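The wrist view shows the foot at columns 300–335, between the bars at 268 and 368. It is clear to lift.

Call:
step_arm --fingers '[1,1,1,1,1,1,1,1,1,1]' --pt "0 0 -0.3" --pt "0 0 -0.4" --pt "0 0 -0.4" --pt "0 0 -0.2" --pt "0 0 0" --pt "0 0 0" --pt "0 0 0" --pt "0 0 0" --pt "0 0 0" --pt "0 0 0" --twist '[0,0,0,0.055,0.055,0.055,0.055,0.055,0.055,0.055]'

```text
time_s: 7.78
position: [0.663, -0.0759, 0.2007]
tool_rot: [[0.913, 0.409, -0.0], [0.409, -0.913, 0.0], [-0.0, -0.0, -1.0]]
ft_force: [0.5, 0.5, -2.3]
grip_width: 0.0165
gripper_force: 49.2
```

Call:
step_arm --fingers '[1,1,1,1,1,1,1]' --pt "0 0 0" --pt "0 0 0" --pt "-0.4 0 0" --pt "-0.4 0 0" --pt "-0.4 0 0" --pt "0 0 0" --pt "0 0 0" --twist '[0.055,0.055,0.005,0,0,0,0]'

```text
time_s: 8.65
position: [0.544, -0.0848, 0.2011]
tool_rot: [[0.998, 0.067, 0.001], [0.067, -0.998, -0.0], [0.001, 0.0, -1.0]]
ft_force: [0.4, 0.4, -1.8]
grip_width: 0.0164
gripper_force: 49.2
```

```bash
cat > box.py <<'E'
from h import *
import sys
go(*map(float,sys.argv[2:5]))
c=optics.get_calibration('wrist');im,d=optics.get_image('wrist');cv2.imwrite(f'pics/{sys.argv[1]}.png',im)
for q in ["box_oblong","box_square"]:
    for r in models.trace('wrist',q)[:5]:
        m=cv2.erode((r["mask"]&(d>0)).astype(np.uint8),np.ones((2,2)))>0; v,u=np.nonzero(m); w=world('wrist',np.c_[u,v],d[m],c); w=w[w[:,2]<.022]
        if len(w)>50:
            R=cv2.minAreaRect((w[:,:2]*1000).astype(np.float32)); print(q,round(r["confidence"],2),np.round(r["point"]),np.round(R[0],1),np.round(R[1],1),round(R[2],1),np.round(np.percentile(w[:,2],[5,95]),4))
E
python3 box.py w3 .485 -.087 .2
```

```text
t 8.65 pos [ 0.544  -0.0848  0.2011] yaw 3.82 q6 65.0 w 0.0164 g 49.2 F [ 0.4  0.4 -1.8]
travel [-0.59  -0.018  0.011] twist 0.0001
box_oblong 0.73 [294. 209.] [500.5 -83.5] [67.3 57.7] 4.8 [0.0042 0.0175]
box_square 0.66 [180. 220.] [472.4  96.1] [105.1  61.8] 3.8 [0.0042 0.017 ]
```

View pics/w3.png

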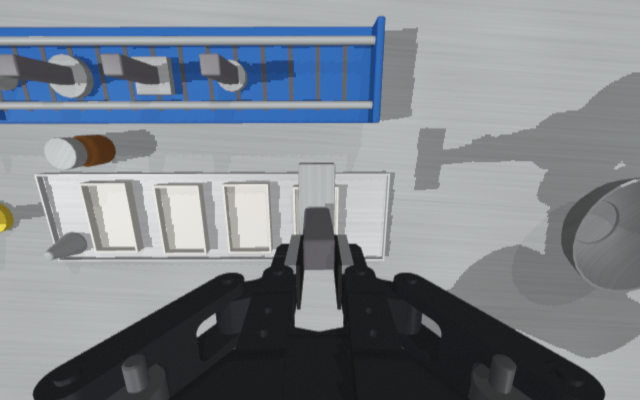

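The box's far end and sides are visible at columns 293–339 around the held foot. The measured centre is about (0.4845, -0.0855).

Call:
step_arm --fingers '[1,1,1,1,1,1,1,1,1,1]' --pt "-0.3 -0.016 0" --pt "-0.295 -0.016 0" --pt "0 0 0.3" --pt "0 0 0.4" --pt "0 0 0.4" --pt "0 0 0.2" --pt "0 0 0.1" --pt "0 0 0.1" --pt "0 0 0.04" --pt "0 0 0" --twist '[0,0,0,0,0,0,0,0,0,0]'

```text
time_s: 10.05
position: [0.4841, -0.0856, 0.047]
tool_rot: [[0.998, 0.068, 0.0], [0.068, -0.998, -0.0], [0.0, 0.0, -1.0]]
ft_force: [-1.2, -0.1, -2.0]
grip_width: 0.0163
gripper_force: 49.2
```

```bash
python3 -c "
from h import *
go(.4845,-.0855,.0442)"
```

```text
t 10.05 pos [ 0.4841 -0.0856  0.047 ] yaw 3.89 q6 62.3 w 0.0163 g 49.2 F [-1.2 -0.1 -2. ]
travel [ 0.004 -0.001  0.028] twist 0.0005
```

Not touching yet. I'll lower until the force shows contact, then release.

Call:
step_arm --fingers '[1,1,1]' --pt "0 0 0.025" --pt "0 0 0.01" --pt "0 0 0" --twist '[0,0,0]'

```text
time_s: 10.42
position: [0.4841, -0.0856, 0.0441]
tool_rot: [[0.998, 0.068, 0.001], [0.068, -0.998, -0.0], [0.001, 0.0, -1.0]]
ft_force: [-0.9, 0.5, 4.0]
grip_width: 0.0167
gripper_force: 50.0
```

Call:
step_arm --fingers '[0.2,0.2,0.2,0.2,0.2,0.2,0,0,0,0]' --pt "0 0 0" --pt "0 0 0" --pt "0 0 -0.2" --pt "0 0 -0.45" --pt "0 0 -0.5" --pt "0 0 -0.4" --pt "0.45 -0.225 0" --pt "0.45 -0.225 0" --pt "0.45 -0.225 0" --pt "0.435 -0.225 0" --twist '[0,0,0,0,0,0,0,0,0,0]'

```text
time_s: 11.68
position: [0.6572, 0.0173, 0.1982]
tool_rot: [[0.998, 0.068, -0.0], [0.068, -0.998, -0.0], [-0.0, 0.0, -1.0]]
ft_force: [-0.6, -0.7, 0.8]
grip_width: 0.0424
gripper_force: 0.0
```

```bash
python3 -c "
from h import *
go(.656,.0165,.0687)
im,d=optics.get_image('top');cv2.imwrite('pics/t1.png',cv2.resize(im[125:285,180:460],None,fx=2.8,fy=2.8,interpolation=cv2.INTER_CUBIC))
c=optics.get_calibration('wrist');im,d=optics.get_image('wrist')
V,U=np.mgrid[0:400,0:640]
W=world('wrist',np.c_[U.ravel(),V.ravel()],d.ravel(),c).reshape(400,640,3);z=W[...,2]
for lo,hi in((.09,.108),(.066,.082)):
  m=(d>0)&(z>lo)&(z<hi)
  k,l,s,cc=cv2.connectedComponentsWithStats(m.astype(np.uint8))
  for i in range(1,k):
    if s[i,4]>100:
        w=W[l==i]; R=cv2.minAreaRect((w[:,:2]*1000).astype(np.float32)); print(s[i],np.round(R[0],1),np.round(R[1],1),R[2],w[:,2].mean())
"
```

```text
t 11.68 pos [0.6572 0.0173 0.1982] yaw 3.89 q6 77.3 w 0.0424 g 0.0 F [-0.6 -0.7  0.8]
travel [-0.012  0.007  1.295] twist 0.0005
[130 189  25  20 436] [644.7 194.7] [17.8 18.9] 3.1858952045440674 0.09811303775215165
[224 189  22  20 387] [651.1 103.2] [17.8 17.5] 4.647019386291504 0.09843419124138048
[312 189  18  20 341] [657.  18.] [17.7 16.9] 4.144652366638184 0.0990264827076443
[ 78 183  17  13 173] [642.6 271.5] [14.2 14.1] 29.190340042114258 0.07026748459415624
[142 184  26  20 189] [648.8 190.5] [22.8 11.9] 44.329349517822266 0.0743805874463416
[231 184  20  19 117] [655.7  99.6] [23.2 11.3] 50.451961517333984 0.0739892003710319
[ 31 317  21  16 212] [460.8 356.2] [18.1 19.4] 18.23799705505371 0.0692749248156641
```

View pics/t1.png

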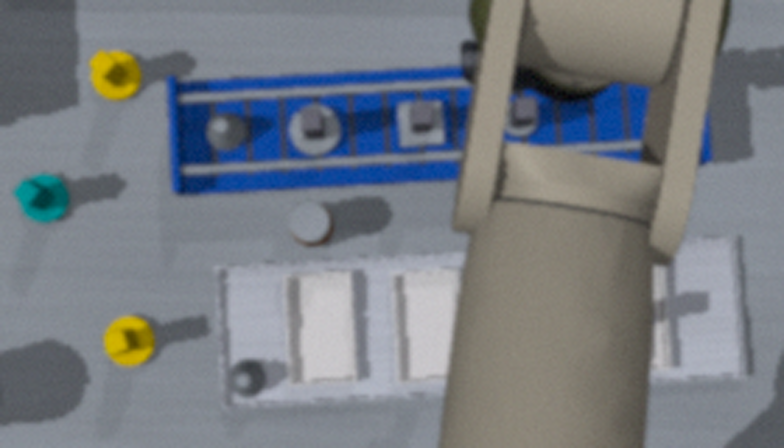

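The arm hides the oblong's box in the top view, so I'll check it later. Now the small disc.

Call:
step_arm --fingers '[0,0,0,0,0,1,1,1,1,1]' --pt "-0.007 0.003 0.35" --pt "0 0 0.4" --pt "0 0 0.35" --pt "0 0 0.15" --pt "0 0 0.045" --pt "0 0 0" --pt "0 0 0" --pt "0 0 0" --pt "0 0 -0.2" --pt "0 0 -0.4" --twist '[0,0,0,0,0,0,0,0,0,0]'

```text
time_s: 13.02
position: [0.6542, 0.0161, 0.128]
tool_rot: [[0.998, 0.068, -0.004], [0.068, -0.998, 0.0], [-0.004, -0.001, -1.0]]
ft_force: [-0.4, -0.3, -0.3]
grip_width: 0.0163
gripper_force: 49.5
```

```bash
python3 -c "
from h import *
go(.4825,.0075,.2)"
```

```text
t 13.03 pos [0.6542 0.0161 0.128 ] yaw 3.89 q6 77.2 w 0.0163 g 49.5 F [-0.4 -0.3 -0.3]
travel [-1.722 -0.032 -0.713] twist 0.0005
```

Call:
step_arm --fingers '[1,1,1,1,1,1,1,1]' --pt "0 0 -0.4" --pt "0 0 -0.3" --pt "-0.43 -0.008 0" --pt "-0.43 -0.008 0" --pt "-0.43 -0.008 0" --pt "-0.43 -0.008 0" --pt "0 0 0" --pt "0 0 0" --twist '[0,0,0,0,0,0,0,0]'

```text
time_s: 14.02
position: [0.484, 0.0074, 0.1992]
tool_rot: [[0.998, 0.068, 0.001], [0.068, -0.998, -0.0], [0.001, 0.0, -1.0]]
ft_force: [-0.3, 0.3, -1.3]
grip_width: 0.016
gripper_force: 49.5
```

```bash
python3 box.py w4 .4825 .0075 .0441
```

```text
t 14.03 pos [0.484  0.0074 0.1992] yaw 3.88 q6 72.9 w 0.016 g 49.5 F [-0.3  0.3 -1.3]
travel [-0.017 -0.003  1.551] twist 0.0005
box_oblong 0.82 [379. 175.] [485.7 -87.5] [95.7 65.2] 4.0 [0.0039 0.0172]
box_square 0.69 [247. 181.] [472.4  95.3] [102.6  59.4] 3.9 [0.0041 0.0167]
```

View pics/w4.png

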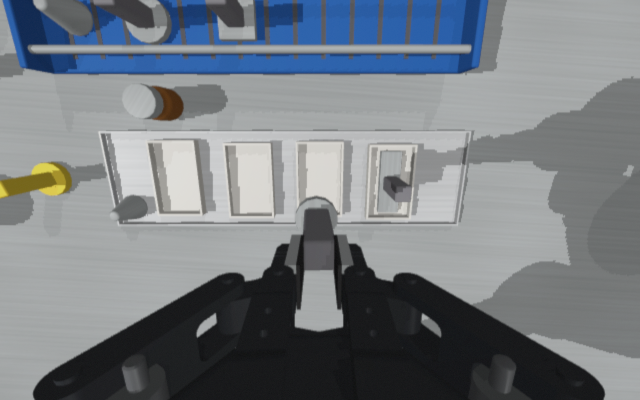

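The oblong lies centred in its box, with its foot at (398,180), lengthwise. Lowering the small disc.

Call:
step_arm --fingers '[1,1,1,1,1,1,1,1,1]' --pt "-0.015 0 0.35" --pt "0 0 0.4" --pt "0 0 0.4" --pt "0 0 0.2" --pt "0 0 0.1" --pt "0 0 0.08" --pt "0 0 0.02" --pt "0 0 0.01" --pt "0 0 0" --twist '[0,0,0,0,0,0,0,0,0]'

```text
time_s: 15.3
position: [0.4835, 0.0075, 0.0456]
tool_rot: [[0.998, 0.068, 0.005], [0.068, -0.998, -0.001], [0.005, 0.001, -1.0]]
ft_force: [-4.8, 2.8, 23.3]
grip_width: 0.0162
gripper_force: 52.4
```

Call:
step_arm --fingers '[1,1]' --pt "0 0 -0.017" --pt "0 0 0" --twist '[0,0]'

```text
time_s: 15.55
position: [0.4829, 0.0074, 0.0457]
tool_rot: [[0.998, 0.068, 0.003], [0.068, -0.998, -0.0], [0.003, 0.001, -1.0]]
ft_force: [-0.7, 1.7, 10.8]
grip_width: 0.0162
gripper_force: 50.8
```

Call:
step_arm --fingers '[0.2,0.2,0.2,0.2,0.2,0.2,0,0,0,0]' --pt "0 0 0" --pt "0 0 0" --pt "0 0 -0.2" --pt "0 0 -0.45" --pt "0 0 -0.5" --pt "0 0 -0.39" --pt "0.44 -0.208 0" --pt "0.44 -0.208 0" --pt "0.44 -0.208 0" --pt "0.42 -0.207 0" --twist '[0,0,0,0,0,0,0,0,0,0]'

```text
time_s: 16.8
position: [0.6511, 0.103, 0.1981]
tool_rot: [[0.998, 0.068, -0.0], [0.068, -0.998, -0.0], [-0.0, 0.0, -1.0]]
ft_force: [0.2, -1.3, 0.9]
grip_width: 0.0429
gripper_force: 0.0
```

Call:
step_arm --fingers '[0]' --pt "0 0 0" --twist '[0]'

```text
time_s: 16.92
position: [0.6512, 0.1035, 0.1966]
tool_rot: [[0.998, 0.07, -0.002], [0.07, -0.998, 0.0], [-0.002, -0.0, -1.0]]
ft_force: [-0.5, -0.8, -0.5]
grip_width: 0.0428
gripper_force: 0.0
```

```bash
python3 -c "
from h import *
go(.6508,.1022,.0687)"
```

```text
t 16.93 pos [0.6512 0.1035 0.1966] yaw 3.99 q6 84.8 w 0.0428 g 0.0 F [-0.5 -0.8 -0.5]
travel [-0.003  0.013  1.279] twist 0.0011
```

Call:
step_arm --fingers '[0,0,0,0,0,0,1,1,1,1]' --pt "0 0.01 0.35" --pt "0 0 0.4" --pt "0 0 0.34" --pt "0 0 0.15" --pt "0 0 0.045" --pt "0 0 0" --pt "0 0 0" --pt "0 0 0" --pt "0 0 0" --pt "0 0 0" --twist '[0,0,0,0,0,0,0,0,0,0]'

```text
time_s: 18.18
position: [0.6504, 0.1014, 0.0712]
tool_rot: [[0.998, 0.068, 0.002], [0.068, -0.998, 0.0], [0.002, -0.0, -1.0]]
ft_force: [-1.3, 1.2, 5.0]
grip_width: 0.0166
gripper_force: 49.4
```

Call:
step_arm --fingers '[1,1,1,1,1,1,1,1,1,1]' --pt "0 0 -0.2" --pt "0 0 -0.4" --pt "0 0 -0.4" --pt "0 0 -0.3" --pt "-0.44 -0.01 0" --pt "-0.44 -0.01 0" --pt "-0.44 -0.01 0" --pt "-0.44 -0.01 0" --pt "0 0 0" --pt "0 0 0" --twist '[0,0,0,0,0,0,0,0,0,0]'

```text
time_s: 19.42
position: [0.4745, 0.0931, 0.2003]
tool_rot: [[0.998, 0.068, 0.001], [0.068, -0.998, -0.0], [0.001, 0.0, -1.0]]
ft_force: [0.8, 1.3, -1.1]
grip_width: 0.016
gripper_force: 49.0
```

```bash
python3 -c "
from h import *
go(.4735,.0965,.0455)"
```

```text
t 19.43 pos [0.4745 0.0931 0.2003] yaw 3.88 q6 83.2 w 0.016 g 49.0 F [ 0.8  1.3 -1.1]
travel [-0.01  -0.035  1.548] twist 0.0005
```

Call:
step_arm --fingers '[1,1,1,1,1,1,1,1]' --pt "-0.01 -0.03 0.35" --pt "0 0 0.4" --pt "0 0 0.4" --pt "0 0 0.2" --pt "0 0 0.1" --pt "0 0 0.07" --pt "0 0 0.01" --pt "0 0 0" --twist '[0,0,0,0,0,0,0,0]'

```text
time_s: 20.42
position: [0.4732, 0.0961, 0.0475]
tool_rot: [[0.998, 0.068, 0.001], [0.068, -0.998, -0.0], [0.001, 0.0, -1.0]]
ft_force: [1.0, 0.3, -1.3]
grip_width: 0.0159
gripper_force: 49.0
```

Call:
step_arm --fingers '[1,1,1]' --pt "0 0 0.01" --pt "0 0 0.005" --pt "0 0 0" --twist '[0,0,0]'

```text
time_s: 20.8
position: [0.4735, 0.0963, 0.0467]
tool_rot: [[0.998, 0.068, 0.002], [0.068, -0.998, 0.0], [0.002, -0.0, -1.0]]
ft_force: [-1.0, 1.5, 7.6]
grip_width: 0.0165
gripper_force: 50.1
```

Call:
step_arm --fingers '[0.2,0.2,0.2,0.2,0.2,0.2,0,0,0,0]' --pt "0 0 0" --pt "0 0 0" --pt "0 0 -0.2" --pt "0 0 -0.45" --pt "0 0 -0.5" --pt "0 0 -0.38" --pt "0.44 -0.213 0" --pt "0.44 -0.213 0" --pt "0.44 -0.213 0" --pt "0.44 -0.213 0" --twist '[0,0,0,0,0,0,0,0,0,0]'

```text
time_s: 22.05
position: [0.6438, 0.1939, 0.1982]
tool_rot: [[0.998, 0.068, -0.0], [0.068, -0.998, -0.0], [-0.0, 0.0, -1.0]]
ft_force: [-0.9, -0.4, 1.4]
grip_width: 0.0429
gripper_force: 0.0
```

Call:
step_arm --fingers '[0,0]' --pt "0 0 0" --pt "0 0 0" --twist '[0,0]'

```text
time_s: 22.3
position: [0.6422, 0.1928, 0.1981]
tool_rot: [[0.998, 0.068, -0.001], [0.068, -0.998, -0.0], [-0.001, 0.0, -1.0]]
ft_force: [-0.5, 1.6, 0.1]
grip_width: 0.0427
gripper_force: 0.0
```

```bash
python3 -c "
from h import *
go(.6437,.1935,.0705)"
```

```text
t 22.3 pos [0.6422 0.1928 0.1981] yaw 3.89 q6 92.7 w 0.0427 g 0.0 F [-0.5  1.6  0.1]
travel [ 0.017 -0.006  1.276] twist 0.0005
```

Call:
step_arm --fingers '[0,0,0,0,0,0,1,1,1,1]' --pt "0.012 0 0.35" --pt "0 0 0.4" --pt "0 0 0.34" --pt "0 0 0.15" --pt "0 0 0.04" --pt "0 0 0" --pt "0 0 0" --pt "0 0 0" --pt "0 0 0" --pt "0 0 0" --twist '[0,0,0,0,0,0,0,0,0,0]'

```text
time_s: 23.55
position: [0.6444, 0.1935, 0.0717]
tool_rot: [[0.998, 0.068, 0.002], [0.068, -0.998, 0.001], [0.002, -0.0, -1.0]]
ft_force: [-0.8, 1.7, 6.1]
grip_width: 0.0162
gripper_force: 49.3
```

Call:
step_arm --fingers '[1,1,1,1,1,1,1,1,1,1]' --pt "0 0 -0.2" --pt "0 0 -0.4" --pt "0 0 -0.4" --pt "0 0 -0.3" --pt "-0.43 -0.02 0" --pt "-0.43 -0.02 0" --pt "-0.43 -0.02 0" --pt "-0.43 -0.02 0" --pt "0 0 0" --pt "0 0 0" --twist '[0,0,0,0,0,0,0,0,0,0]'

```text
time_s: 24.8
position: [0.4723, 0.1894, 0.2007]
tool_rot: [[0.998, 0.068, 0.001], [0.068, -0.998, -0.0], [0.001, 0.0, -1.0]]
ft_force: [1.1, 0.2, -1.4]
grip_width: 0.0159
gripper_force: 49.1
```

```bash
python3 box.py w5 .471 .1895 .048
```

```text
t 24.8 pos [0.4723 0.1894 0.2007] yaw 3.89 q6 94.6 w 0.0159 g 49.1 F [ 1.1  0.2 -1.4]
travel [-0.014 -0.002  1.527] twist 0.0005
box_oblong 0.76 [515. 177.] [485.5 -84.5] [96.  61.2] 3.8 [0.004  0.0169]
box_oblong 0.33 [320. 165.] [482.9 189.7] [75.5 56.7] 5.0 [0.0039 0.0165]
box_square 0.9 [385. 165.] [475.6  93.1] [96.7 64.5] 3.9 [0.0039 0.0169]
```

View pics/w5.png

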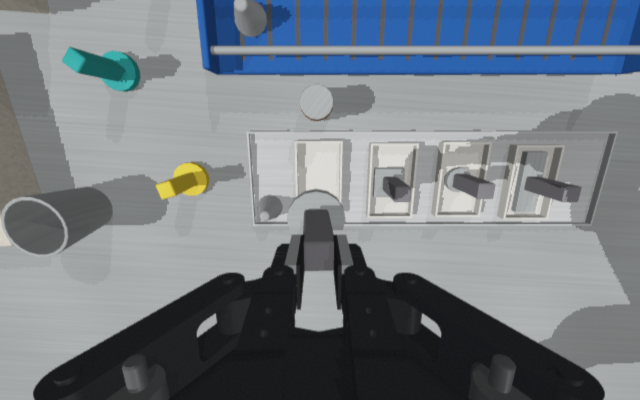

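Three stamps stand in their boxes at (390,183), (462,181) and (535,180). The large disc is over the last box, with the nozzle at (267,207) clear. Lowering it.

Call:
step_arm --fingers '[1,1,1,1,1,1,1,1]' --pt "-0.012 0 0.35" --pt "0 0 0.4" --pt "0 0 0.4" --pt "0 0 0.2" --pt "0 0 0.1" --pt "0 0 0.07" --pt "0 0 0.01" --pt "0 0 0" --twist '[0,0,0,0,0,0,0,0]'

```text
time_s: 25.95
position: [0.4709, 0.1895, 0.0481]
tool_rot: [[0.998, 0.068, 0.001], [0.068, -0.998, 0.0], [0.001, -0.0, -1.0]]
ft_force: [0.7, -1.2, -1.3]
grip_width: 0.016
gripper_force: 49.0
```

Call:
step_arm --fingers '[1,1,1]' --pt "0 0 0.01" --pt "0 0 0.006" --pt "0 0 0" --twist '[0,0,0]'

```text
time_s: 26.32
position: [0.4713, 0.1897, 0.0471]
tool_rot: [[0.998, 0.068, 0.003], [0.068, -0.998, 0.001], [0.003, -0.001, -1.0]]
ft_force: [-1.6, 1.8, 7.6]
grip_width: 0.0163
gripper_force: 50.1
```

Contact. Release, rise and back off toward the base to clear the top view.

Call:
step_arm --fingers '[0.2,0.2,0.2,0.2,0.2,0.2,0,0,0,0]' --pt "0 0 0" --pt "0 0 0" --pt "0 0 -0.2" --pt "0 0 -0.45" --pt "0 0 -0.5" --pt "0 0 -0.5" --pt "-0.3 0 0" --pt "-0.35 0 0" --pt "-0.3 0 0" --pt "0 0 0" --twist '[0,0,0,0,0,0,0,0,0,0]'

```text
time_s: 27.58
position: [0.3744, 0.1829, 0.2112]
tool_rot: [[0.998, 0.068, 0.0], [0.068, -0.998, 0.0], [0.0, -0.0, -1.0]]
ft_force: [0.9, 0.3, 1.2]
grip_width: 0.0428
gripper_force: 0.0
```

```bash
python3 box.py w6 .471 .1895 .048; python3 - <<'E'
from h import *
im,d=optics.get_image('top');cv2.imwrite('pics/t2.png',cv2.resize(im[125:285,180:460],None,fx=2.8,fy=2.8,interpolation=cv2.INTER_CUBIC))
V,U=np.mgrid[0:400,0:640]
for n in("scene","wrist"):
    im,d=optics.get_image(n)
    W=world(n,np.c_[U.ravel(),V.ravel()],d.ravel()).reshape(400,640,3);z=W[...,2]
    m=(d>0)&(z>.068)&(z<.085)&(W[...,0]>.42)&(W[...,0]<.53)&(W[...,1]>-.15)&(W[...,1]<.24)
    k,l,s,c=cv2.connectedComponentsWithStats(m.astype(np.uint8))
    for i in range(1,k):
        if s[i,4]>20: w=W[l==i]; print(n,s[i,4],np.round((w.min(0)+w.max(0))/2,4),w[:,2].max())
E
```

```text
t 27.57 pos [0.3744 0.1829 0.2112] yaw 3.92 q6 95.7 w 0.0428 g 0.0 F [0.9 0.3 1.2]
travel [9.680e-01 1.000e-03 1.633e+00] twist 0.0007
box_oblong 0.86 [524. 100.] [486.4 -91.8] [96.1 76.4] 4.3 [0.0038 0.0169]
box_square 0.89 [392.  86.] [474.7  92.9] [98.5 65.6] 3.2 [0.0038 0.017 ]
scene 46 [ 0.4847 -0.081   0.0725] 0.07682639856499318
scene 54 [0.4814 0.0113 0.0725] 0.07699171505883562
scene 55 [0.4726 0.1007 0.073 ] 0.0774952077455302
scene 60 [0.4693 0.1934 0.0731] 0.07720151328817892
wrist 390 [0.483  0.01   0.0725] 0.07707575663895394
wrist 320 [0.4704 0.1915 0.0748] 0.07748982748763139
wrist 352 [0.4735 0.0986 0.0733] 0.07834835112986921
wrist 409 [ 0.4856 -0.0828  0.0727] 0.07712476501178811
```

View pics/w6.png

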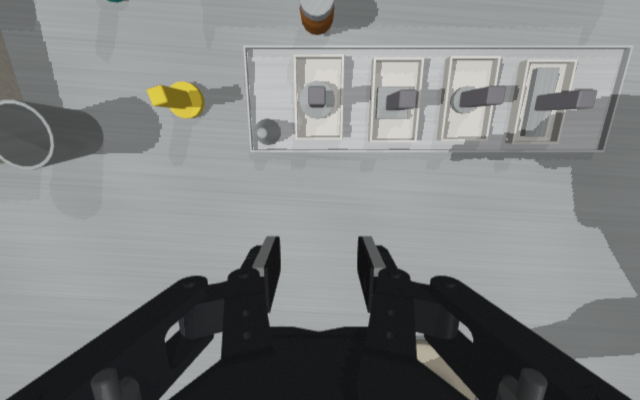

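View pics/t2.png

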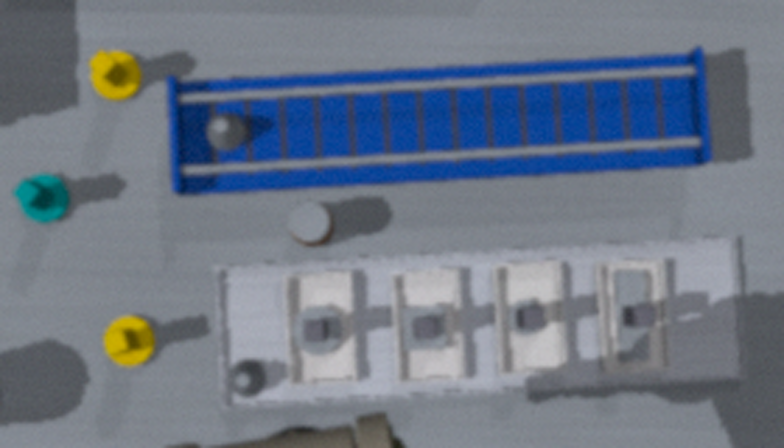

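All four stamps stand upright and centred in their boxes, with post tops at z of about 0.076. The jar is at (311,222), the same place as before. Handing in.

```bash
python3 -c "
from rig import close_job
print(close_job())"
```

```text
the job is handed in; nothing more can be done
None
```

The job is handed in: all four stamps are in their boxes in rack order, upright and centred in the last pictures, the oblong lengthwise and the jar where it stood, at about 28 s of the 99 s; the judge's verdict was not shown.

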